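Pack out and clamp a mask blank

TASK

Clamp the mask blank on the carving board against the end stop: the push clamp's stroke is short, so choose the one packing block whose length suits the gap between blank and clamp, stand it lengthwise in that gap in line with the clamp and let go of it, then push the clamp's ram up until blank and block are held tight, firmly but without crushing them. Then press the black lock plunger on top of the clamp down to its stop and let it come back up, leaving everything still tight; do not knock over the bottle or the cup.

Things in the scene. Friction and masses are not known exactly. Their poses are not given: they have to be found in the camera images.
- board: Wooden carving board, 120 x 420 x 20 mm, fixed to the bench; origin under its centre, its y axis runs along its length towards the end stop. The stop is a dark wooden block 110 mm wide (x), 30 mm thick, 45 mm tall above the board; its inner face is at board y = +170 mm. The blank, the gap and the clamp lie in line along board x = 0.
- stop_face (a point): Point on the stop's inner face, 26 mm above the board's top.
- blank: Pale wooden mask rough-out lying loose on the board, 84 mm wide (x), 100 mm long (y), 62 mm tall at the nose; the ends are flat and upright up to 34 mm; origin under its centre. At the start it lies 1 to 3 mm off the stop.
- clamp: Push clamp fixed on the board: grey housing 44 mm wide (x) and 45 mm long (y), top 56 mm above the board, on a steel foot plate 90 mm wide; origin under the housing's centre, on the board's top; its y axis points to the stop like the board's. Where it is fixed along the board differs from start to start.
- ram: The clamp's sliding ram; origin at the centre of the front face of its steel pad (36 x 36 mm), 26 mm above the board. It slides along the clamp's +y by at most 40 mm from fully back (the origin is then 36.5 mm ahead of the clamp's origin), stiffly (about 4 N), and stays where it is left.
- push_face (a point): Centre of the rear face of the ram's wooden push plate (50 mm wide, 60 mm tall, 12 mm thick, standing 4 to 64 mm above the board), 113 mm behind the pad's front face and 34 mm above the board. Push here towards clamp +y to drive the ram.
- lock (a joint): Lock plunger on the housing: 0 when up, 0.010 m when pressed fully down; spring, about 8 N at the bottom.
- lock_top (a point): Centre of the top of the plunger's black head, 26 mm across, 76 mm above the board when up.
- packer_short: Loose brown hardwood packing block, 28 mm wide (x), 40 mm long (y), 40 mm tall; origin under its centre.
- packer_mid: Loose brown hardwood packing block, 28 mm wide (x), 65 mm long (y), 40 mm tall; origin under its centre.
- packer_long: Loose brown hardwood packing block, 28 mm wide (x), 90 mm long (y), 40 mm tall; origin under its centre.
- oil_bottle: Amber glass oil bottle, 48 mm across, 110 mm tall, loose and upright; origin under its centre.
- water_cup: White ceramic cup, 72 mm across, 75 mm tall, loose; origin under its centre.
Mind the look-alikes: they are no part of the job. Of the things that look like the blank, the middle-sized one is meant.

How it is judged:
On the way, in this order (a step that is already met when the one before it is completed fails the run):
1. one packing block stands lengthwise in the gap between blank and clamp, let go (((x of packer_short in the frame of board between -0.015 and 0.015 m and y of packer_short in the frame of board between -0.08 and 0.07 m and z of packer_short in the frame of board between 0.015 and 0.024 m and angle between the y axis of packer_short and the y axis of board, either way round below 0.15 rad and angle between packer_short's own z axis and vertical below 0.1 rad and contact force between packer_short and the fingers below 0.2 N and linear speed of packer_short below 0.01 m/s) or (x of packer_mid in the frame of board between -0.015 and 0.015 m and y of packer_mid in the frame of board between -0.08 and 0.07 m and z of packer_mid in the frame of board between 0.015 and 0.024 m and angle between the y axis of packer_mid and the y axis of board, either way round below 0.15 rad and angle between packer_mid's own z axis and vertical below 0.1 rad and contact force between packer_mid and the fingers below 0.2 N and linear speed of packer_mid below 0.01 m/s) or (x of packer_long in the frame of board between -0.015 and 0.015 m and y of packer_long in the frame of board between -0.08 and 0.07 m and z of packer_long in the frame of board between 0.015 and 0.024 m and angle between the y axis of packer_long and the y axis of board, either way round below 0.15 rad and angle between packer_long's own z axis and vertical below 0.1 rad and contact force between packer_long and the fingers below 0.2 N and linear speed of packer_long below 0.01 m/s))), for 0.2 s.
2. the ram presses that block against the blank, and the blank against the stop, with more than 7 N (((x of packer_short in the frame of board between -0.015 and 0.015 m and y of packer_short in the frame of board between -0.08 and 0.07 m and z of packer_short in the frame of board between 0.015 and 0.024 m and angle between the y axis of packer_short and the y axis of board, either way round below 0.15 rad and angle between packer_short's own z axis and vertical below 0.1 rad and contact force between ram and packer_short above 7 N and contact force between packer_short and blank above 7 N and y of blank in the frame of board between 0.1165 and 0.1225 m and x of blank in the frame of board between -0.02 and 0.02 m and angle between the y axis of blank and the y axis of board, either way round below 0.06 rad) or (x of packer_mid in the frame of board between -0.015 and 0.015 m and y of packer_mid in the frame of board between -0.08 and 0.07 m and z of packer_mid in the frame of board between 0.015 and 0.024 m and angle between the y axis of packer_mid and the y axis of board, either way round below 0.15 rad and angle between packer_mid's own z axis and vertical below 0.1 rad and contact force between ram and packer_mid above 7 N and contact force between packer_mid and blank above 7 N and y of blank in the frame of board between 0.1165 and 0.1225 m and x of blank in the frame of board between -0.02 and 0.02 m and angle between the y axis of blank and the y axis of board, either way round below 0.06 rad) or (x of packer_long in the frame of board between -0.015 and 0.015 m and y of packer_long in the frame of board between -0.08 and 0.07 m and z of packer_long in the frame of board between 0.015 and 0.024 m and angle between the y axis of packer_long and the y axis of board, either way round below 0.15 rad and angle between packer_long's own z axis and vertical below 0.1 rad and contact force between ram and packer_long above 7 N and contact force between packer_long and blank above 7 N and y of blank in the frame of board between 0.1165 and 0.1225 m and x of blank in the frame of board between -0.02 and 0.02 m and angle between the y axis of blank and the y axis of board, either way round below 0.06 rad))), for 0.2 s.
3. the lock plunger is pressed down to its stop while blank and block are held (value of joint lock above 0.0085 m and ((contact force between ram and packer_short above 0.5 N and contact force between packer_short and blank above 0.5 N) or (contact force between ram and packer_mid above 0.5 N and contact force between packer_mid and blank above 0.5 N) or (contact force between ram and packer_long above 0.5 N and contact force between packer_long and blank above 0.5 N))), for 0.1 s.
At the end, for the whole second after the job is handed in: Blank against the stop (3 mm, square within 3 deg, 20 mm of the centre line); one packing block upright on the board between ram and blank, lengthwise (8 deg, 15 mm of the centre line), still pressed by the ram and on the blank (over 0.5 N each); plunger back up (2.5 mm) (y of blank in the frame of board between 0.1165 and 0.1225 m and x of blank in the frame of board between -0.02 and 0.02 m and angle between the y axis of blank and the y axis of board, either way round below 0.06 rad and value of joint lock below 0.0025 m and linear speed of blank below 0.01 m/s and ((x of packer_short in the frame of board between -0.015 and 0.015 m and y of packer_short in the frame of board between -0.08 and 0.07 m and z of packer_short in the frame of board between 0.015 and 0.024 m and angle between the y axis of packer_short and the y axis of board, either way round below 0.15 rad and angle between packer_short's own z axis and vertical below 0.1 rad and contact force between ram and packer_short above 0.5 N and contact force between packer_short and blank above 0.5 N) or (x of packer_mid in the frame of board between -0.015 and 0.015 m and y of packer_mid in the frame of board between -0.08 and 0.07 m and z of packer_mid in the frame of board between 0.015 and 0.024 m and angle between the y axis of packer_mid and the y axis of board, either way round below 0.15 rad and angle between packer_mid's own z axis and vertical below 0.1 rad and contact force between ram and packer_mid above 0.5 N and contact force between packer_mid and blank above 0.5 N) or (x of packer_long in the frame of board between -0.015 and 0.015 m and y of packer_long in the frame of board between -0.08 and 0.07 m and z of packer_long in the frame of board between 0.015 and 0.024 m and angle between the y axis of packer_long and the y axis of board, either way round below 0.15 rad and angle between packer_long's own z axis and vertical below 0.1 rad and contact force between ram and packer_long above 0.5 N and contact force between packer_long and blank above 0.5 N))); the robot touches nothing.
It fails at once if blank crushed: a packing block pressed on it with more than 45 N (contact force between any of packer_short, packer_mid, packer_long and blank above 45 N).
It fails at once if clamp forced: the fingers pressed on it with more than 60 N (contact force between the fingers and clamp above 60 N).
It fails at once if the bottle or the cup was knocked over (angle between any of oil_bottle, water_cup's own z axis and vertical above 0.6 rad).
It also fails if it takes over 64 s, if anything falls off the work surface, if the arm or the gripper's body presses on something with over 40 N, if the wrist force passes 120 N, or if a joint passes its speed limit or range.

ROBOT

A 7-joint arm with a two-finger parallel gripper is mounted at the origin on the work surface. World frame = base frame: x ahead of the robot, y to its left, z up, the work surface at z = 0. Lengths are in m, angles in rad, forces in N, time in s.
With the tool pointing down it reaches from about 0.425 to 0.875 m from the base axis. Payload 4.7 kg.
Tool frame: the origin (TCP) lies on the centre line of the jaws, within the pads' length; the fingertips stand 14 mm ahead of it and the grasp point (between the pads) lies 5 mm behind it; z points along the fingers, y is the line along which they close (so a half turn about z gives the same grasp; the last joint's range is limited). The gripper opens to 87 mm and grips with 3 to 60 N. Pads are 19 mm wide; open, the fingers measure 117 mm over their backs; the gripper's body (75 mm by 190 mm) begins 51 mm behind the grasp point.
Start: joints at [-1.251, 0.321, -0.07, 1.45, 0.023, 1.371, -0.057], TCP at [0.196, 0.62, 0.237] pointing down, gripper open.
Joint ranges: [-2.86, 2.86], [-0.3, 2.09], [-1.38, 1.24], [0.06, 2.45], [-1.56, 4.7], [0.09, 2.05], [-2.69, 2.69]. Speed limits (rad/s): [2.57, 2.57, 3.14, 3.14, 3.14, 3.14, 3.14].

INTERFACE

Orientations are given as a rotation vector (axis times angle).
In Python, from bench import ctrl gives the robot as it stands.
- The arm moves only by the tool send_rows, never from a script. Its argument "steps" is a list of rows, each an object of numbers: "tx", "ty", "tz": the shift along the tool's x, y, z in units of 60 mm (1.0 is 60 mm); "turn": the turn about the tool's z in units of 8 degrees (1.0 is 8 degrees); "grip": the opening, from 0 (shut) to 1 (fully open). A call has 1 to 12 rows; each row shifts and turns the commanded pose from where the row before left it, along the tool's axes as they then stand; what a row does not reach is not made up. A row lasts 1/8 s, in which the tool goes at most 62.5 mm and 10.7 degrees, less where a joint would pass 70% of its speed; a pose out of reach is approached as far as the arm can. A call is refused whole if a number of a shift passes 1 or a number of a turn 1, either way. A call with a gripper value outside its range is refused whole. The fingers move at their own pace and stop on an object; "newtons" is the grip in N (left out, the last holds). Time passes only in rows, so rows that do not move let the fingers close. It gives the time, the measured TCP pose, the force, the opening and the grip force at its end, in the units of the state.
- ctrl.get_state(): the state, without advancing time (a new reading comes with each control period).
- ctrl.get_image(name): name is "scene" or "top" or "wrist"; returns a dict with "pixels" (384x512x3 uint8, red, green, blue), "K" (3x3 intrinsics, pixels), "cam_to_world" (4x4, takes a point from camera to world coordinates); the wrist camera has in their place "T_tool_cam" (4x4, takes a point from camera to tool coordinates, whose origin is the TCP and whose axes are the flange's). Camera axes: x right, y down, z forward; pixel columns grow to the right and rows downward; lengths in m; the calibration is good to about 2 mm. A picture is of the moment at which its call begins: read the wrist's pose just before it. There is no depth.
- ctrl.close_job(): hands the job in; it is judged then, once.
The state is a dict: "time": time; "joint_positions": joint angles; "qd": joint speeds; "joint_torque": joint torques, N m; "position": TCP position; "tool_rot": TCP orientation; "ft_force": force on the tool from outside, world axes, zero at the start; "torque": the same for the moment, N m; "grip_width": opening from 0.0 (shut) to 1.0 (fully open); "grip_force": force on a finger pad.
Only numpy, scipy, OpenCV 4.12 (cv2) and the standard library are available. Lean on these libraries where they do the work, as an engineer would, in place of code of your own. Each camera call takes 0.05 s, during which the arm holds its last target. There are 200 camera calls.

## Working session

There is one attempt and no reset: what is moved stays moved. The work goes in short steps, Python scripts to look and compute and a tool call to move; the robot and the scene stay as the last step left them, time stands still between calls to the robot, and variables do not carry over. Pictures are saved under pics/ and viewed, at most 10 in all, crops included, and the job is handed in when it is done.

Besides the shell and the picture viewer there is one more tool, called by a JSON object that holds its "method" and its "body". send_rows: Moves the arm, as the interface text tells. Its arguments: {"type":"object","properties":{"steps":{"type":"array"},"newtons":{"type":"number"}},"required":["steps"]}

```bash
ls; mkdir -p pics; python3 - <<'E'
from bench import ctrl
import cv2,pickle
s=ctrl.get_state();print(s)
for n in("scene","top"):
    d=ctrl.get_image(n);pickle.dump(d,open(f"pics/{n}.pkl","wb"));cv2.imwrite(f"pics/{n}0.png",d["pixels"][:,:,::-1]);print(n,d["K"],d["cam_to_world"])
E
```

```text
pics
{'time': 0.0, 'joint_positions': array([-1.25089439,  0.32183009, -0.07006079,  1.45168417,  0.02260833,
        1.37078021, -0.05687961]), 'qd': array([ 1.00289451e-03,  7.70869342e-04,  1.10139850e-03,  3.17110149e-05,
        2.35385832e-04,  2.87437601e-03, -8.83748596e-05]), 'joint_torque': array([-2.63482752e-04, -4.91284525e+01, -4.04180037e-01, -3.12524915e+01,
       -6.40406320e-02,  4.40571865e-02,  1.82085441e-04]), 'position': array([0.1955926 , 0.61932231, 0.23545208]), 'tool_rot': array([-4.78408874e-01, -3.10476995e+00,  2.99524861e-03]), 'ft_force': array([-0.40430603,  0.53263345, -0.26382498]), 'torque': array([-0.02583527, -0.02004304,  0.00860269]), 'grip_force': 0.0, 'grip_width': 0.9987258135553179}
scene [[383.57410895   0.         259.26422468]
 [  0.         383.57410895 193.84002879]
 [  0.           0.           1.        ]] [[-0.26198362  0.76449543 -0.58899178  1.10349893]
 [ 0.96502854  0.20171139 -0.16742887  0.18907838]
 [-0.00919225 -0.6122575  -0.79060499  0.9354656 ]
 [ 0.          0.          0.          1.        ]]
top [[489.95575613   0.         257.15616221]
 [  0.         489.95575613 191.98168311]
 [  0.           0.           1.        ]] [[-0.02923449 -0.98139998  0.18973512  0.19620311]
 [-0.99956798  0.02927867 -0.00257082 -0.0140459 ]
 [-0.00303219 -0.18972831 -0.98183195  1.62203578]
 [ 0.          0.          0.          1.        ]]
```

```bash
cd pics; python3 -c "
import cv2
for n in('scene','top'):cv2.imwrite(n+'b.png',cv2.resize(cv2.imread(n+'0.png'),(800,600),interpolation=cv2.INTER_CUBIC))"
```

```text
(no output)
```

View pics/sceneb.png

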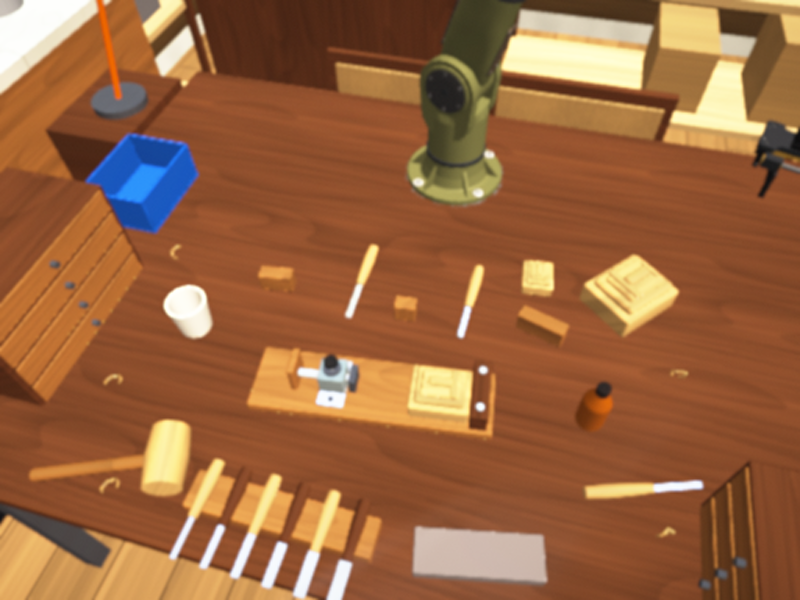

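View pics/topb.png

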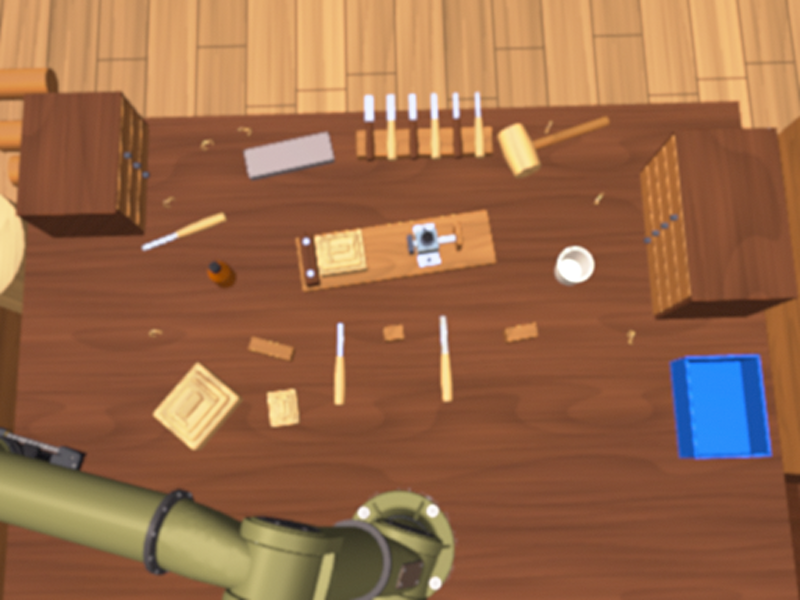

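The scene view shows the board at (370,390), with the blank on it at (440,390), the clamp at (335,375), and the stop at (480,395). Packers in the top view: long (271,348), short (394,332), mid (521,332). Bottle is at (220,272) and cup at (574,265).
Blank candidates (top view): large (196,405), small (283,408), and the middle-sized one on the board (340,252). I choose the one on the board.

```bash
cat > h.py <<'E'
import numpy as np,pickle,cv2
from scipy.spatial.transform import Rotation as R
def ray(K,T,px,z):
    px=np.atleast_2d(px).astype(float)
    d=np.c_[px,np.ones(len(px))]@np.linalg.inv(K).T@T[:3,:3].T
    o=T[:3,3];return o+d*((z-o[2])/d[:,2])[:,None]
def proj(K,T,P):
    P=np.atleast_2d(P);c=(P-T[:3,3])@T[:3,:3];u=c@K.T;return u[:,:2]/u[:,2:]
E
python3 - <<'E'
from h import *
d=pickle.load(open('pics/top.pkl','rb'))
for n,p,z in [('stopend_l',(296,237),.02),('stopend_r',(303,291),.02),('far_top',(488,211),.02),('far_bot',(496,263),.02),('blank c',(341,253),.06),('plunger',(428,236),.096),('plate',(458,236),.084),('long',(271,348),.04),('short',(394,332),.04),('mid',(521,332),.04),('cup',(574,258),.075),('bottle top',(214,268),.11)]:
    print(n,ray(d['K'],d['cam_to_world'],np.array(p)/1.5625-.18,z).round(4))
E
```

```text
stopend_l [[0.6522 0.2075 0.02  ]]
stopend_r [[0.5322 0.1928 0.02  ]]
far_top [[ 0.6983 -0.2112  0.02  ]]
far_bot [[ 0.5813 -0.2225  0.02  ]]
blank c [[0.6031 0.1074 0.06  ]]
plunger [[ 0.6245 -0.0754  0.096 ]]
plate [[ 0.626  -0.1383  0.084 ]]
long [[0.4089 0.2574 0.04  ]]
short [[0.4349 0.0007 0.04  ]]
mid [[ 0.4271 -0.2643  0.04  ]]
cup [[ 0.5739 -0.3779  0.075 ]]
bottle top [[0.5664 0.3616 0.11  ]]
```

```bash
cat >> h.py <<'E'
def plan(pos,ang):
    """tool-unit moves (60mm) in present tool axes to reach TCP pos, and turn units to make tool y point at world angle ang(deg), mod 180"""
    from bench import ctrl
    s=ctrl.get_state();M=R.from_rotvec(s['tool_rot']).as_matrix()
    d=M.T@(np.array(pos)-s['position'])
    a=np.degrees(np.arctan2(M[1,1],M[0,1]))
    t=(a-ang+90)%180-90
    print('t',round(s['time'],2),'pos',s['position'].round(4),'yaw',round(a,2),'j7',s['joint_positions'][6].round(2),'units',(d/.06).round(3),'turn',round(t/8,3),'F',s['ft_force'].round(1),'grip',round(s['grip_width'],3),s['grip_force'])
def snap(n):
    from bench import ctrl
    s=ctrl.get_state();w=ctrl.get_image('wrist')
    T=np.eye(4);T[:3,:3]=R.from_rotvec(s['tool_rot']).as_matrix();T[:3,3]=s['position']
    w['cam_to_world']=T@w['T_tool_cam'];pickle.dump(w,open(f'pics/{n}.pkl','wb'))
    im=cv2.resize(w['pixels'][:,:,::-1],(800,600),interpolation=cv2.INTER_CUBIC);cv2.imwrite(f'pics/{n}.png',im);return w
E
python3 - <<'E'
from h import *
w=snap('w0');print(w['K'],w['T_tool_cam'].round(3))
plan((.62,0.0,.33),-6.5)
E
```

```text
[[272.89097245   0.         260.04857296]
 [  0.         272.89097245 191.23135329]
 [  0.           0.           1.        ]] [[-0.001 -0.964 -0.266  0.071]
 [ 1.    -0.    -0.001 -0.002]
 [ 0.001 -0.266  0.964 -0.149]
 [ 0.     0.     0.     1.   ]]
t 0.15 pos [0.1956 0.6194 0.2357] yaw 72.48 j7 -0.06 units [-9.853 -7.718 -1.559] turn 9.873 F [-0.1  0.5  0.9] grip 1.003 0.0
```

{"method": "send_rows", "body": {"steps": [{"tx":-0.75,"ty":-0.6},{"tx":-0.8,"ty":-0.62},{"tx":-0.8,"ty":-0.62},{"tx":-0.8,"ty":-0.62},{"tx":-0.8,"ty":-0.62},{"tx":-0.8,"ty":-0.62},{"tx":-0.8,"ty":-0.62},{"tx":-0.8,"ty":-0.62},{"tx":-0.8,"ty":-0.62},{"tx":-0.8,"ty":-0.62},{"tx":-0.8,"ty":-0.62},{"tx":-0.8,"ty":-0.62}]}}

```text
validation failed for argument at $.st...
```

{"method": "send_rows", "body": {"steps": [{"tx":-0.4,"ty":-0.3,"turn":1},{"turn":1},{"turn":1},{"turn":1},{"turn":1},{"turn":1},{"turn":1},{"turn":1},{"turn":1},{"turn":0.87},{"tx":0},{"tx":0}]}}

```text
validation failed for argument at $.st...
```

```bash
python3 - <<'E'
from h import *
plan((.62,0.0,.2),-6.5)
snap('w1')
E
```

```text
t 0.15 pos [0.1956 0.6194 0.2357] yaw 72.48 j7 -0.06 units [-9.853 -7.715  0.607] turn 9.873 F [-0.1  0.5  0.9] grip 1.003 0.0
```

View pics/w1.png

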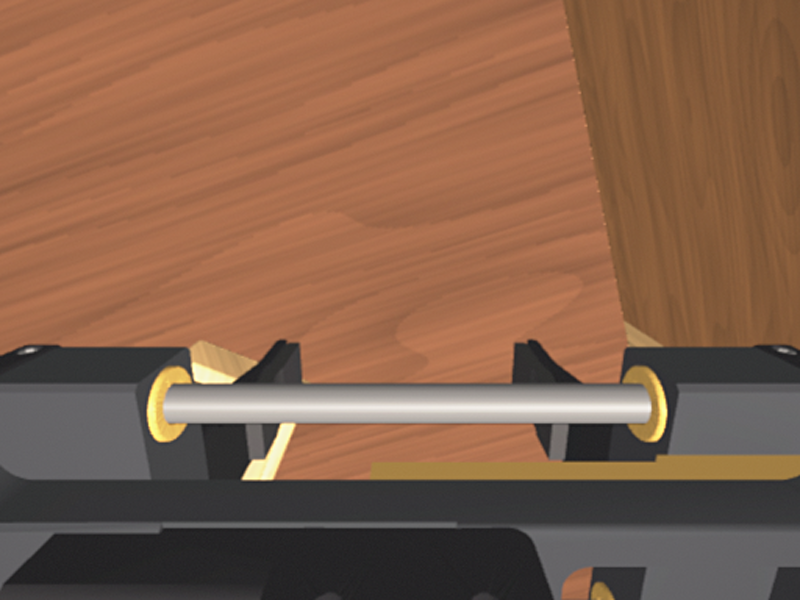

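Moves were refused, probably because every row needs all the keys. The wrist picture shows only the table at the start pose, with the gripper covering rows below 345.

{"method": "send_rows", "body": {"steps": [{"tx":-0.75,"ty":-0.6,"tz":0,"turn":0,"grip":1},{"tx":-0.8,"ty":-0.62,"tz":0,"turn":0,"grip":1},{"tx":-0.8,"ty":-0.62,"tz":0,"turn":0,"grip":1},{"tx":-0.8,"ty":-0.62,"tz":0,"turn":0,"grip":1},{"tx":-0.8,"ty":-0.62,"tz":0,"turn":0,"grip":1},{"tx":-0.8,"ty":-0.62,"tz":0,"turn":0,"grip":1},{"tx":-0.8,"ty":-0.62,"tz":0,"turn":0,"grip":1},{"tx":-0.8,"ty":-0.62,"tz":0,"turn":0,"grip":1},{"tx":-0.8,"ty":-0.62,"tz":0,"turn":0,"grip":1},{"tx":-0.8,"ty":-0.62,"tz":0,"turn":0,"grip":1},{"tx":-0.8,"ty":-0.62,"tz":0,"turn":0,"grip":1},{"tx":-0.8,"ty":-0.62,"tz":0,"turn":0,"grip":1}]}}

```text
time: 1.7
position: [0.609, 0.0214, 0.2366]
tool_rot: [0.478, 3.105, 0.001]
ft_force: [0.1, -0.2, 0.9]
grip_width: 0.994
grip_force: 0.0
```

{"method": "send_rows", "body": {"steps": [{"tx":-0.8,"ty":-0.62,"tz":0,"turn":0,"grip":1},{"tx":-0.8,"ty":-0.62,"tz":0,"turn":1,"grip":1},{"tx":0,"ty":0,"tz":0,"turn":1,"grip":1},{"tx":0,"ty":0,"tz":0,"turn":1,"grip":1},{"tx":0,"ty":0,"tz":0,"turn":1,"grip":1},{"tx":0,"ty":0,"tz":0,"turn":1,"grip":1},{"tx":0,"ty":0,"tz":0,"turn":1,"grip":1},{"tx":0,"ty":0,"tz":0,"turn":1,"grip":1},{"tx":0,"ty":0,"tz":0,"turn":1,"grip":1},{"tx":0,"ty":0,"tz":0,"turn":1,"grip":1},{"tx":0,"ty":0,"tz":0,"turn":0.87,"grip":1},{"tx":0,"ty":0,"tz":0,"turn":0,"grip":1}]}}

```text
time: 3.2
position: [0.6772, -0.0768, 0.2362]
tool_rot: [-2.342, -2.094, 0.001]
ft_force: [-0.5, -0.0, 0.7]
grip_width: 0.997
grip_force: 0.0
```

```bash
python3 - <<'E'
from h import *
plan((.627,-0.108,.22),-6.5)
E
```

```text
t 3.2 pos [ 0.6772 -0.0768  0.2362] yaw -6.39 j7 0.18 units [-0.61  -0.773  0.271] turn 0.014 F [-0.5 -0.   0.7] grip 0.997 0.0
```

{"method": "send_rows", "body": {"steps": [{"tx":-0.61,"ty":-0.77,"tz":0,"turn":0,"grip":1},{"tx":0,"ty":0,"tz":0.27,"turn":0,"grip":1},{"tx":0,"ty":0,"tz":0,"turn":0,"grip":1}]}}

```text
time: 3.58
position: [0.6266, -0.1075, 0.2194]
tool_rot: [-2.34, -2.093, 0.0]
ft_force: [0.4, 0.3, 0.4]
grip_width: 1.003
grip_force: 0.0
```

```bash
python3 - <<'E'
from h import *
snap('w2')
E
```

```text
(no output)
```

View pics/w2.png

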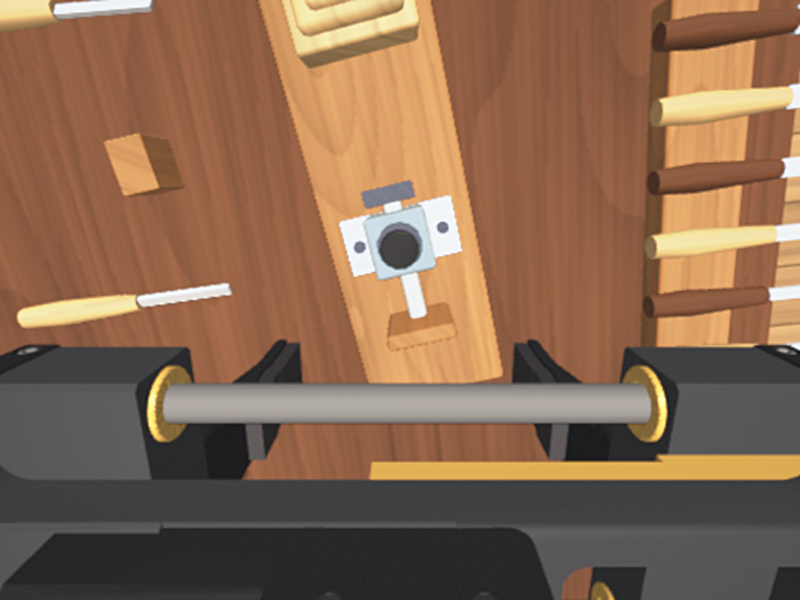

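The wrist view shows the clamp plunger at (399,246), the pad front edge at (363,190)-(411,181), the push plate's rear top edge at (389,350)-(456,335), the blank's rear edge at (308,66)-(417,40), and the short packer at (140,165).

```bash
python3 - <<'E'
from h import *
w=pickle.load(open('pics/w2.pkl','rb'))
r=lambda p,z:ray(w['K'],w['cam_to_world'],np.array(p)/1.5625-.18,z)[:,:2]
L=r([(262,0),(314,189),(366,378)],.02);Rr=r([(432,0),(467,189),(501,376)],.02)
dL=L[2]-L[0];dR=Rr[2]-Rr[0]
print('ang',[np.degrees(np.arctan2(-v[1],-v[0]) if v[1]<0 else np.arctan2(v[1],v[0])) for v in(dL,dR)])
u=-(dL/np.linalg.norm(dL)+dR/np.linalg.norm(dR));u/=np.linalg.norm(u);n=np.array([u[1],-u[0]])
c=(L.mean(0)+Rr.mean(0))/2;print('width',(Rr.mean(0)-L.mean(0))@n,'u',u)
end=r([(501,376)],.02)[0];C=c+u*((end-c)@u+.21);print('board centre',C)
for nm,p,z in [('plunger',[(399,246)],.096),('pad front top',[(363,190),(411,181)],.064),('plate rear top',[(389,350),(456,336)],.084),('blank rear bottom',[(308,66),(417,40)],.02),('blank rear z34',[(297,51),(416,24)],.054),('foot',[(340,222),(453,195),(352,276),(461,252)],.024),('housing top',[(363,215),(424,205),(376,280),(437,267)],.076),('short top',[(105,143),(143,133),(121,195),(158,186)],.04)]:
    q=r(p,z)-C;print(nm,np.c_[q@n,q@u].round(4).tolist())
E
```

```text
ang [np.float64(96.32630247183214), np.float64(96.34315629510535)]
width 0.11779170795007689 u [-0.11033677  0.99389426]
board centre [ 0.61845361 -0.01044138]
plunger [[0.0003, -0.0664]]
pad front top [[-0.0168, -0.0275], [0.0169, -0.029]]
plate rear top [[-0.0241, -0.139], [0.0246, -0.1391]]
blank rear bottom [[-0.0389, 0.0674], [0.043, 0.0662]]
blank rear z34 [[-0.0383, 0.0682], [0.0415, 0.0661]]
foot [[-0.0449, -0.0472], [0.047, -0.0466], [-0.0467, -0.0919], [0.0447, -0.0922]]
housing top [[-0.0196, -0.0433], [0.0219, -0.046], [-0.0218, -0.0889], [0.0218, -0.0892]]
short top [[-0.1937, 0.0461], [-0.1642, 0.0463], [-0.1968, 0.0092], [-0.1674, 0.0092]]
```

{"method": "send_rows", "body": {"steps": [{"tx":-0.67,"ty":-0.47,"tz":0,"turn":0,"grip":1},{"tx":-0.67,"ty":-0.47,"tz":0,"turn":0,"grip":1},{"tx":-0.67,"ty":-0.47,"tz":0,"turn":0,"grip":1},{"tx":-0.67,"ty":-0.47,"tz":0,"turn":0,"grip":1},{"tx":-0.67,"ty":-0.47,"tz":0,"turn":0,"grip":1},{"tx":-0.67,"ty":-0.47,"tz":0,"turn":-0.8,"grip":1},{"tx":0,"ty":0,"tz":0.3,"turn":-0.8,"grip":1},{"tx":0,"ty":0,"tz":0,"turn":0,"grip":1}]}}

```text
time: 4.62
position: [0.4322, -0.3283, 0.2021]
tool_rot: [-2.095, -2.339, 0.0]
ft_force: [0.4, 0.5, -0.1]
grip_width: 1.0
grip_force: 0.0
```

```bash
python3 - <<'E'
from h import *
plan((.43,-0.33,.2),12)
snap('w3')
E
```

```text
t 4.62 pos [ 0.4322 -0.3283  0.2021] yaw 6.3 j7 0.83 units [-0.024 -0.04   0.036] turn -0.713 F [ 0.4  0.5 -0.1] grip 1.0 0.0
```

View pics/w3.png

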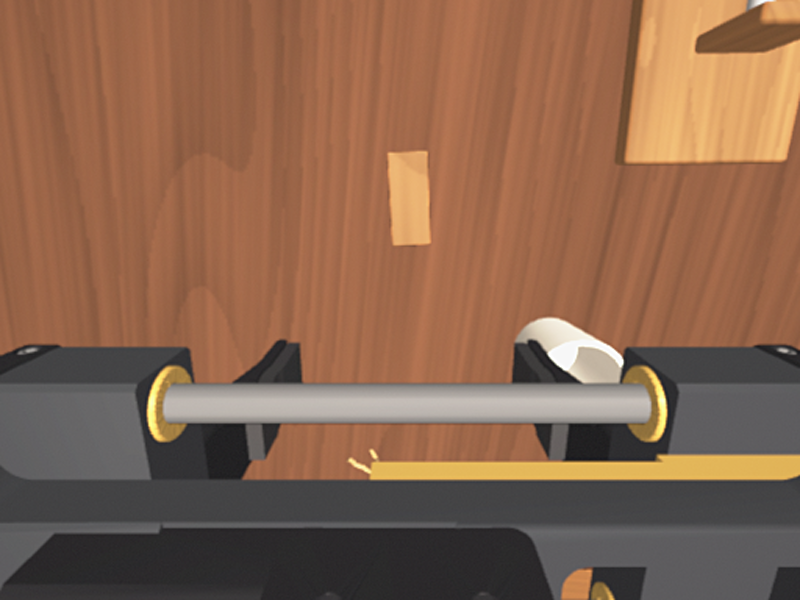

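The mid packer's top face has corners (388,153), (427,151), (431,243), (393,246). The cup is at (575,350), clear of the route forward.

```bash
python3 - <<'E'
from h import *
w=pickle.load(open('pics/w3.pkl','rb'))
q=ray(w['K'],w['cam_to_world'],np.array([(388,153),(427,151),(431,243),(393,246)])/1.5625-.18,.04)[:,:2]
c=q.mean(0);ax=(q[0]+q[1]-q[2]-q[3])/2;wd=(q[1]+q[2]-q[0]-q[3])/2
a=np.degrees(np.arctan2(ax[1],ax[0]));print(c,np.linalg.norm(ax),np.linalg.norm(wd),a)
plan((*c,.03),a-90)
E
```

```text
[ 0.4286347  -0.27034622] 0.0640637821619926 0.027385836887649995 99.22814723391718
t 4.67 pos [ 0.4329 -0.3281  0.2027] yaw 6.31 j7 0.83 units [0.966 0.035 2.878] turn -0.365 F [ 0.2 -0.6  0.3] grip 0.999 0.0
```

{"method": "send_rows", "body": {"steps": [{"tx":0.5,"ty":0.02,"tz":0,"turn":-0.36,"grip":1},{"tx":0.47,"ty":0.02,"tz":0.3,"turn":0,"grip":1},{"tx":0,"ty":0,"tz":0.8,"turn":0,"grip":1},{"tx":0,"ty":0,"tz":0.8,"turn":0,"grip":1},{"tx":0,"ty":0,"tz":0.6,"turn":0,"grip":1},{"tx":0,"ty":0,"tz":0.5,"turn":0,"grip":1},{"tx":0,"ty":0,"tz":0,"turn":0,"grip":1},{"tx":0,"ty":0,"tz":0,"turn":0,"grip":0.2},{"tx":0,"ty":0,"tz":0,"turn":0,"grip":0.2},{"tx":0,"ty":0,"tz":0,"turn":0,"grip":0.2},{"tx":0,"ty":0,"tz":0,"turn":0,"grip":0.2}], "newtons": 25}}

```text
time: 6.05
position: [0.4269, -0.2708, 0.0229]
tool_rot: [2.036, 2.392, 0.001]
ft_force: [0.3, -0.1, -0.2]
grip_width: 0.631
grip_force: 0.0
```

```bash
python3 - <<'E'
from h import *
plan((.4286,-.2703,.023),9.2)
E
```

```text
t 6.05 pos [ 0.4269 -0.2708  0.0229] yaw 9.2 j7 0.93 units [ 0.004  0.03  -0.002] turn -0.0 F [ 0.3 -0.1 -0.2] grip 0.631 0.0
```

{"method": "send_rows", "body": {"steps": [{"tx":0,"ty":0.03,"tz":0,"turn":0,"grip":0.15},{"tx":0,"ty":0,"tz":0,"turn":0,"grip":0.15},{"tx":0,"ty":0,"tz":0,"turn":0,"grip":0.15},{"tx":0,"ty":0,"tz":0,"turn":0,"grip":0.15},{"tx":0,"ty":0,"tz":0,"turn":0,"grip":0.15},{"tx":0,"ty":0,"tz":0,"turn":0,"grip":0.15},{"tx":0,"ty":0,"tz":0,"turn":0,"grip":0.15},{"tx":0,"ty":0,"tz":-0.5,"turn":0,"grip":0.15},{"tx":0,"ty":0,"tz":-0.7,"turn":0,"grip":0.15},{"tx":0,"ty":0,"tz":-0.7,"turn":0,"grip":0.15},{"tx":0,"ty":0,"tz":-0.7,"turn":0,"grip":0.15},{"tx":0,"ty":0,"tz":0,"turn":0,"grip":0.15}]}}

```text
time: 7.55
position: [0.4301, -0.2716, 0.1814]
tool_rot: [2.032, 2.388, 0.006]
ft_force: [0.6, 0.2, -1.6]
grip_width: 0.322
grip_force: 25.0
```

```bash
python3 - <<'E'
from h import *
u=np.array([-.1103,.9939]);C=np.array([.6185,-.0104])
t=C+u*.020
print(t);plan((*t,.18),6.33)
E
```

```text
[0.616294 0.009478]
t 7.55 pos [ 0.4301 -0.2716  0.1814] yaw 9.2 j7 0.72 units [4.127 3.812 0.039] turn 0.359 F [ 0.6  0.2 -1.6] grip 0.322 25.00005012843758
```

{"method": "send_rows", "body": {"steps": [{"tx":0.4,"ty":0.4,"tz":0,"turn":0,"grip":0.15},{"tx":0.65,"ty":0.6,"tz":0,"turn":0,"grip":0.15},{"tx":0.65,"ty":0.6,"tz":0,"turn":0,"grip":0.15},{"tx":0.65,"ty":0.6,"tz":0,"turn":0,"grip":0.15},{"tx":0.65,"ty":0.6,"tz":0,"turn":0,"grip":0.15},{"tx":0.65,"ty":0.6,"tz":0,"turn":0,"grip":0.15},{"tx":0.47,"ty":0.41,"tz":0,"turn":0.36,"grip":0.15},{"tx":0,"ty":0,"tz":0,"turn":0,"grip":0.15},{"tx":0,"ty":0,"tz":0,"turn":0,"grip":0.15}]}}

```text
time: 8.68
position: [0.6134, 0.0089, 0.177]
tool_rot: [-2.096, -2.339, 0.004]
ft_force: [-0.5, -0.9, -0.7]
grip_width: 0.317
grip_force: 25.0
```

```bash
python3 - <<'E'
from h import *
plan((.6163,.0095,.044),6.33)
E
```

```text
t 8.68 pos [0.6134 0.0089 0.177 ] yaw 6.29 j7 0.23 units [0.007 0.055 2.216] turn -0.005 F [-0.5 -0.9 -0.7] grip 0.317 24.99973608646542
```

{"method": "send_rows", "body": {"steps": [{"tx":0,"ty":0.05,"tz":0.3,"turn":0,"grip":0.15},{"tx":0,"ty":0,"tz":0.6,"turn":0,"grip":0.15},{"tx":0,"ty":0,"tz":0.6,"turn":0,"grip":0.15},{"tx":0,"ty":0,"tz":0.4,"turn":0,"grip":0.15},{"tx":0,"ty":0,"tz":0.2,"turn":0,"grip":0.15},{"tx":0,"ty":0,"tz":0.06,"turn":0,"grip":0.15},{"tx":0,"ty":0,"tz":0,"turn":0,"grip":0.15},{"tx":0,"ty":0,"tz":0,"turn":0,"grip":0.15}]}}

```text
time: 9.68
position: [0.6181, 0.0104, 0.0498]
tool_rot: [2.095, 2.34, 0.003]
ft_force: [0.6, 0.6, 0.3]
grip_width: 0.32
grip_force: 25.0
```

```bash
python3 - <<'E'
from h import *
plan((.6163,.0095,.043),6.33)
E
```

```text
t 9.68 pos [0.6181 0.0104 0.0498] yaw 6.31 j7 0.3 units [-0.011 -0.032  0.114] turn -0.002 F [0.6 0.6 0.3] grip 0.32 24.99995186459273
```

{"method": "send_rows", "body": {"steps": [{"tx":0,"ty":-0.03,"tz":0.05,"turn":0,"grip":0.15},{"tx":0,"ty":0,"tz":0.06,"turn":0,"grip":0.15},{"tx":0,"ty":0,"tz":0,"turn":0,"grip":0.15},{"tx":0,"ty":0,"tz":0,"turn":0,"grip":0.15}]}}

```text
time: 10.18
position: [0.6157, 0.0103, 0.0423]
tool_rot: [2.095, 2.341, 0.001]
ft_force: [-1.1, -0.5, 1.8]
grip_width: 0.32
grip_force: 25.0
```

{"method": "send_rows", "body": {"steps": [{"tx":0,"ty":0,"tz":0,"turn":0,"grip":0.65},{"tx":0,"ty":0,"tz":0,"turn":0,"grip":0.65},{"tx":0,"ty":0,"tz":0,"turn":0,"grip":0.65},{"tx":0,"ty":0,"tz":0,"turn":0,"grip":0.65},{"tx":0,"ty":0,"tz":-0.3,"turn":0,"grip":0.65},{"tx":0,"ty":0,"tz":-0.6,"turn":0,"grip":0.65},{"tx":0,"ty":0,"tz":-0.7,"turn":0,"grip":0},{"tx":0,"ty":0,"tz":-0.7,"turn":0,"grip":0},{"tx":-0.8,"ty":0,"tz":0,"turn":0,"grip":0},{"tx":-0.8,"ty":0,"tz":0,"turn":0,"grip":0},{"tx":0,"ty":0,"tz":0,"turn":0,"grip":0},{"tx":0,"ty":0,"tz":0,"turn":0,"grip":0}]}}

```text
time: 11.68
position: [0.6263, -0.085, 0.1811]
tool_rot: [2.096, 2.34, 0.002]
ft_force: [-0.5, 0.7, 0.3]
grip_width: 0.061
grip_force: 0.0
```

```bash
python3 - <<'E'
from h import *
u=np.array([-.1103,.9939]);C=np.array([.6185,-.0104])
t=C+u*(-.170)
snap('w4');plan((*t,.18),6.33)
E
```

```text
t 11.72 pos [ 0.6264 -0.0839  0.1807] yaw 6.39 j7 0.41 units [-1.601  0.003  0.01 ] turn 0.007 F [0.7 0.8 0.5] grip 0.042 0.0
```

View pics/w4.png

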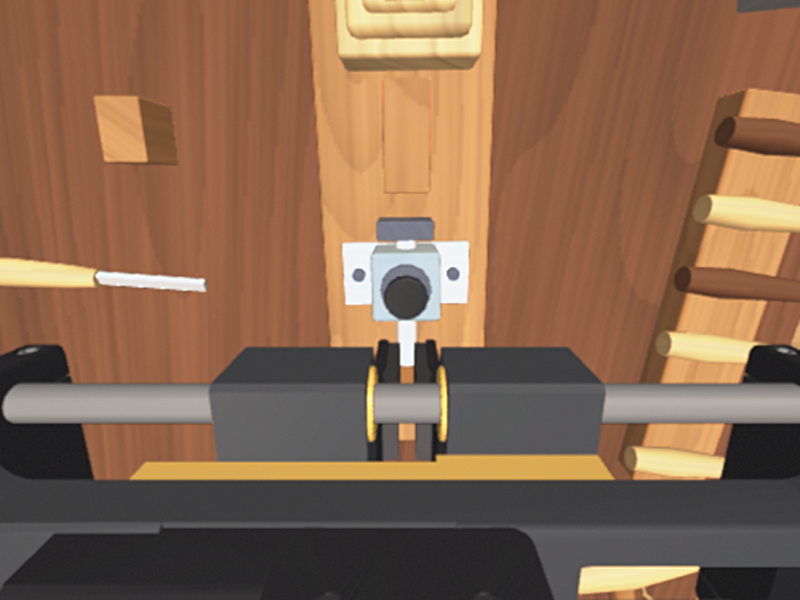

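The block stands aligned in the gap at (407,135), clear of the pad (405,228) and the blank (410,65). Next I go behind the push plate.

{"method": "send_rows", "body": {"steps": [{"tx":-0.8,"ty":0,"tz":0,"turn":0,"grip":0},{"tx":-0.8,"ty":0,"tz":0,"turn":0,"grip":0},{"tx":0,"ty":0,"tz":0,"turn":0,"grip":0},{"tx":0,"ty":0,"tz":0.7,"turn":0,"grip":0},{"tx":0,"ty":0,"tz":0.7,"turn":0,"grip":0},{"tx":0,"ty":0,"tz":0.5,"turn":0,"grip":0},{"tx":0,"ty":0,"tz":0.25,"turn":0,"grip":0},{"tx":0,"ty":0,"tz":0,"turn":0,"grip":0},{"tx":0,"ty":0,"tz":0,"turn":0,"grip":0}]}}

```text
time: 12.85
position: [0.6379, -0.1805, 0.0527]
tool_rot: [2.093, 2.34, 0.002]
ft_force: [0.1, 0.3, -0.5]
grip_width: 0.006
grip_force: 0.0
```

```bash
cat >> h.py <<'E'
u=np.array([-.1103,.9939]);C=np.array([.6185,-.0104]);n=np.array([u[1],-u[0]])
def bd():
    from bench import ctrl
    s=ctrl.get_state();p=s['position'][:2]-C;print('board xy',(p@n).round(4),(p@u).round(4),'F along',(s['ft_force'][:2]@u).round(2))
E
python3 - <<'E'
from h import *
t=C+u*(-.170)
plan((*t,.052),6.33);bd()
E
```

```text
t 12.85 pos [ 0.6379 -0.1805  0.0527] yaw 6.36 j7 0.64 units [ 0.019 -0.008  0.012] turn 0.004 F [ 0.1  0.3 -0.5] grip 0.006 0.0
board xy 0.0005 -0.1712 F along 0.29
```

{"method": "send_rows", "body": {"steps": [{"tx":0.1,"ty":0,"tz":0,"turn":0,"grip":0},{"tx":0.1,"ty":0,"tz":0,"turn":0,"grip":0},{"tx":0.08,"ty":0,"tz":0,"turn":0,"grip":0},{"tx":0.06,"ty":0,"tz":0,"turn":0,"grip":0},{"tx":0.06,"ty":0,"tz":0,"turn":0,"grip":0},{"tx":0.06,"ty":0,"tz":0,"turn":0,"grip":0},{"tx":0.06,"ty":0,"tz":0,"turn":0,"grip":0},{"tx":0.06,"ty":0,"tz":0,"turn":0,"grip":0},{"tx":0.06,"ty":0,"tz":0,"turn":0,"grip":0},{"tx":0,"ty":0,"tz":0,"turn":0,"grip":0}]}}

```text
time: 14.1
position: [0.6323, -0.1418, 0.0513]
tool_rot: [-2.095, -2.34, -0.0]
ft_force: [-0.2, -3.5, 0.3]
grip_width: 0.009
grip_force: 1.5
```

```bash
python3 - <<'E'
from h import *
plan((*(C+u*-.118),.052),6.33);bd()
E
```

```text
t 14.1 pos [ 0.6323 -0.1418  0.0513] yaw 6.35 j7 0.58 units [ 0.236  0.013 -0.012] turn 0.002 F [-0.2 -3.5  0.3] grip 0.009 1.4868018636479974
board xy -0.0008 -0.1322 F along -3.41
```

{"method": "send_rows", "body": {"steps": [{"tx":0.04,"ty":0,"tz":0,"turn":0,"grip":0},{"tx":0.04,"ty":0,"tz":0,"turn":0,"grip":0},{"tx":0.04,"ty":0,"tz":0,"turn":0,"grip":0},{"tx":0.03,"ty":0,"tz":0,"turn":0,"grip":0},{"tx":0.03,"ty":0,"tz":0,"turn":0,"grip":0},{"tx":0,"ty":0,"tz":0,"turn":0,"grip":0}]}}

```text
time: 14.85
position: [0.6311, -0.1314, 0.0512]
tool_rot: [-2.095, -2.34, -0.0]
ft_force: [-1.3, -5.0, 2.1]
grip_width: 0.004
grip_force: 2.0
```

{"method": "send_rows", "body": {"steps": [{"tx":0.02,"ty":0,"tz":0,"turn":0,"grip":0},{"tx":0.02,"ty":0,"tz":0,"turn":0,"grip":0},{"tx":0,"ty":0,"tz":0,"turn":0,"grip":0}]}}

```text
time: 15.22
position: [0.6308, -0.1299, 0.0512]
tool_rot: [2.096, 2.34, -0.001]
ft_force: [-1.3, -5.6, 1.6]
grip_width: 0.004
grip_force: 2.7
```

```bash
python3 - <<'E'
from h import *
plan((*(C+u*-.118),.052),6.33);bd()
E
```

```text
t 15.22 pos [ 0.6308 -0.1299  0.0512] yaw 6.3 j7 0.56 units [ 0.036  0.015 -0.013] turn -0.004 F [-1.3 -5.6  1.6] grip 0.004 2.7335174032486975
board xy -0.0009 -0.1202 F along -5.42
```

{"method": "send_rows", "body": {"steps": [{"tx":0.02,"ty":0,"tz":0,"turn":0,"grip":0},{"tx":0.02,"ty":0,"tz":0,"turn":0,"grip":0},{"tx":0,"ty":0,"tz":0,"turn":0,"grip":0}]}}

```text
time: 15.6
position: [0.6307, -0.1286, 0.0513]
tool_rot: [2.096, 2.338, -0.002]
ft_force: [0.7, -7.2, 0.8]
grip_width: 0.007
grip_force: 3.6
```

{"method": "send_rows", "body": {"steps": [{"tx":0.02,"ty":0,"tz":0,"turn":0,"grip":0},{"tx":0,"ty":0,"tz":0,"turn":0,"grip":0}]}}

```text
time: 15.85
position: [0.6307, -0.1286, 0.0513]
tool_rot: [2.095, 2.336, -0.003]
ft_force: [0.3, -9.5, -1.0]
grip_width: 0.005
grip_force: 4.6
```

{"method": "send_rows", "body": {"steps": [{"tx":0.02,"ty":0,"tz":0,"turn":0,"grip":0},{"tx":0,"ty":0,"tz":0,"turn":0,"grip":0}]}}

```text
time: 16.1
position: [0.6307, -0.1286, 0.0514]
tool_rot: [2.095, 2.335, -0.004]
ft_force: [1.4, -11.8, -1.5]
grip_width: 0.007
grip_force: 5.7
```

{"method": "send_rows", "body": {"steps": [{"tx":0.02,"ty":0,"tz":0,"turn":0,"grip":0},{"tx":0.02,"ty":0,"tz":0,"turn":0,"grip":0},{"tx":0.02,"ty":0,"tz":0,"turn":0,"grip":0},{"tx":0.02,"ty":0,"tz":0,"turn":0,"grip":0},{"tx":0,"ty":0,"tz":0,"turn":0,"grip":0},{"tx":0,"ty":0,"tz":0,"turn":0,"grip":0}]}}

```text
time: 16.85
position: [0.6307, -0.1286, 0.0515]
tool_rot: [2.094, 2.327, -0.009]
ft_force: [5.1, -19.1, -5.8]
grip_width: 0.006
grip_force: 9.7
```

{"method": "send_rows", "body": {"steps": [{"tx":0.02,"ty":0,"tz":0,"turn":0,"grip":0},{"tx":0,"ty":0,"tz":0,"turn":0,"grip":0},{"tx":0,"ty":0,"tz":0,"turn":0,"grip":0},{"tx":-0.1,"ty":0,"tz":0,"turn":0,"grip":0},{"tx":-0.2,"ty":0,"tz":0,"turn":0,"grip":0},{"tx":-0.3,"ty":0,"tz":0,"turn":0,"grip":0},{"tx":0,"ty":0,"tz":-0.5,"turn":0,"grip":0},{"tx":0,"ty":0,"tz":-0.8,"turn":0,"grip":0},{"tx":0,"ty":0,"tz":-0.8,"turn":0,"grip":0},{"tx":0.5,"ty":0,"tz":0,"turn":0,"grip":0},{"tx":0.5,"ty":0,"tz":0,"turn":0,"grip":0},{"tx":0,"ty":0,"tz":0,"turn":0,"grip":0}]}}

```text
time: 18.35
position: [0.6276, -0.0905, 0.1769]
tool_rot: [-2.087, -2.345, -0.003]
ft_force: [-1.2, 0.3, -0.3]
grip_width: 0.006
grip_force: 0.0
```

```bash
python3 - <<'E'
from h import *
snap('w5');plan((*(C+u*-.0667),.14),6.33);bd()
E
```

```text
t 18.4 pos [ 0.6274 -0.093   0.177 ] yaw 6.5 j7 0.43 units [0.272 0.006 0.618] turn 0.021 F [ 0.  -0.8 -0.1] grip 0.004 0.0
board xy -0.0003 -0.0831 F along -0.83
```

View pics/w5.png

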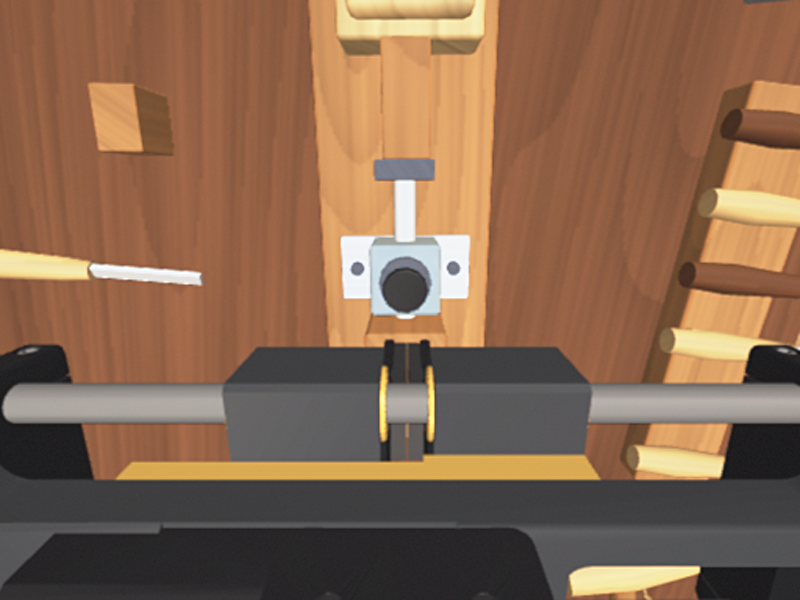

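The block (407,100) now touches both the pad front (405,158) and the blank (410,40). Next I refine the plunger head (405,290) and the blank's rear.

```bash
python3 - <<'E'
from h import *
w=pickle.load(open('pics/w5.pkl','rb'))
for nm,p,z in [('plunger',(405,290),.096),('pad',(405,159),.064),('blank L',(343,52),.02),('blank R',(478,52),.02)]:
    q=ray(w['K'],w['cam_to_world'],np.array(p)/1.5625-.18,z)[0,:2]-C;print(nm,q@n,q@u)
E
```

```text
plunger -0.00021121602210849493 -0.0680261642844514
pad -0.0005973397163371165 0.0027894051697177416
blank L -0.04080004045040706 0.07015266527050053
blank R 0.04582378240628678 0.0705604563914248
```

{"method": "send_rows", "body": {"steps": [{"tx":0.27,"ty":0,"tz":0,"turn":0,"grip":0},{"tx":0,"ty":0,"tz":0.4,"turn":0,"grip":0},{"tx":0,"ty":0,"tz":0.4,"turn":0,"grip":0},{"tx":0,"ty":0,"tz":0.2,"turn":0,"grip":0},{"tx":0,"ty":0,"tz":0,"turn":0,"grip":0},{"tx":0,"ty":0,"tz":0,"turn":0,"grip":0}]}}

```text
time: 19.15
position: [0.626, -0.079, 0.1181]
tool_rot: [2.095, 2.339, 0.002]
ft_force: [-1.3, -0.3, -0.9]
grip_width: 0.004
grip_force: 0.0
```

```bash
python3 - <<'E'
from h import *
plan((*(C+u*-.067),.1),6.33);bd()
E
```

```text
t 19.15 pos [ 0.626  -0.079   0.1181] yaw 6.3 j7 0.43 units [0.033 0.001 0.302] turn -0.004 F [-1.3 -0.3 -0.9] grip 0.004 0.0
board xy -0.0001 -0.069 F along -0.15
```

{"method": "send_rows", "body": {"steps": [{"tx":0.03,"ty":0,"tz":0.1,"turn":0,"grip":0},{"tx":0,"ty":0,"tz":0.07,"turn":0,"grip":0},{"tx":0,"ty":0,"tz":0.07,"turn":0,"grip":0},{"tx":0,"ty":0,"tz":0.07,"turn":0,"grip":0},{"tx":0,"ty":0,"tz":0.05,"turn":0,"grip":0},{"tx":0,"ty":0,"tz":0,"turn":0,"grip":0},{"tx":0,"ty":0,"tz":0,"turn":0,"grip":0}]}}

```text
time: 20.02
position: [0.6259, -0.0766, 0.1002]
tool_rot: [-2.095, -2.34, -0.005]
ft_force: [-9.3, 1.9, 27.0]
grip_width: 0.006
grip_force: 13.2
```

{"method": "send_rows", "body": {"steps": [{"tx":0,"ty":0,"tz":0,"turn":0,"grip":0},{"tx":0,"ty":0,"tz":-0.15,"turn":0,"grip":0},{"tx":0,"ty":0,"tz":-0.3,"turn":0,"grip":0},{"tx":0,"ty":0,"tz":-0.6,"turn":0,"grip":0},{"tx":0,"ty":0,"tz":-0.6,"turn":0,"grip":0},{"tx":-0.3,"ty":0,"tz":-0.3,"turn":0,"grip":0},{"tx":0,"ty":0,"tz":0,"turn":0,"grip":0},{"tx":0,"ty":0,"tz":0,"turn":0,"grip":0}]}}

```text
time: 21.02
position: [0.6263, -0.095, 0.2109]
tool_rot: [-2.095, -2.338, 0.002]
ft_force: [0.0, -0.4, -0.3]
grip_width: 0.008
grip_force: 0.0
```

```bash
python3 - <<'E'
from h import *
snap('w6');plan((*(C+u*-.0667),.14),6.33);bd()
E
```

```text
t 21.07 pos [ 0.6263 -0.0945  0.2107] yaw 6.3 j7 0.42 units [0.295 0.029 1.178] turn -0.003 F [-0.6  0.8  0.1] grip 0.004 0.0
board xy -0.0016 -0.0844 F along 0.83
```

View pics/w6.png

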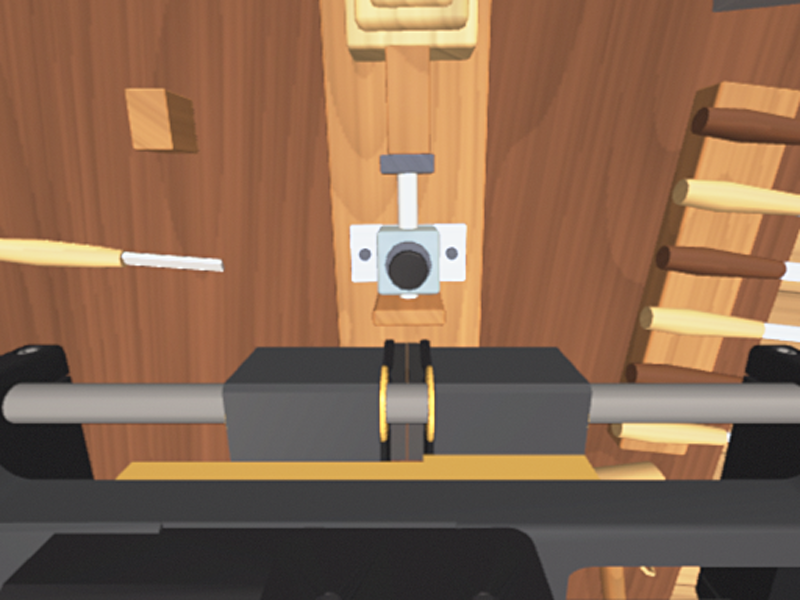

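The plunger (407,267) is back up, and pad, block and blank are still in line and touching (407,155 to 410,48). I'm handing the job in.

```bash
python3 -c "
from bench import ctrl
print(ctrl.close_job())"
```

```text
the job is handed in; nothing more can be done
None
```

I clamped the blank against the stop with the mid (65 mm) packing block, pressed the lock plunger to its stop and let it come back up, and handed the job in at about 21 s; the hand-in returned no verdict.

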